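# Put three vessels back on the right lab stations

## Task

The three vessels have been left on each other's stations: put the flask on the lab jack, the beaker on the stirrer's plate and the jar on the balance pan, each upright in the middle, set down gently and let go. Use the empty wooden board to park one on the way; do not tip or drop anything, and never stand a vessel on the bare bench. Leave the tube rack, the measuring cylinder and the wash bottle where they are.

Things in the scene. Friction and masses are not known exactly. Their poses are not given: they have to be found in the camera images.
- flask: Stoppered conical glass flask, empty: foot 64 mm across, narrowing to a 24 mm neck at 70 mm height, black rubber stopper 28 mm across from 98 to 120 mm height (total height 120 mm); about 0.12 kg. Pick it by the stopper. Starts upright on the stirrer. Origin: centre of its underside, z up along its axis; round, so its yaw does not matter.
- beaker: Empty open glass beaker, straight round wall 60 mm outside, 3 mm thick, height 85 mm; about 0.1 kg. Starts upright on the balance pan. Origin: centre of its underside, z up along its axis; round, so its yaw does not matter.
- jar: Small squat amber glass jar with a black screw cap: 50 mm across, cap 52 mm across from 42 to 60 mm height (total 60 mm), closed; about 0.12 kg. Starts upright on the lab jack. Origin: centre of its underside, z up along its axis; round, so its yaw does not matter.
- balance: Compact dark grey laboratory balance, 160 x 140 mm housing with its top at 40 mm, with a round steel pan of 100 mm diameter whose top is 50 mm above the bench. Origin: centre of the pan's top surface. The housing reaches 105 mm from there to its own -x (pale display side) and 55 mm to +x. The pan does not give. Fixed to the bench, level; z up.
- stirrer: White magnetic stirrer, 170 x 140 mm housing with its top at 47 mm, with a square dark grey plate of 112 mm whose top is 55 mm above the bench. Origin: centre of the plate's top surface. The housing reaches 110 mm from there to its own -x (where two black knobs, 59 mm high, stand) and 60 mm to +x. Fixed to the bench, level; z up.
- jack: Metal lab jack (scissor platform), square top plate of 100 mm, 60 mm above the bench, 110 mm square base, a black hand knob to its own -x. Origin: centre of the top plate's upper surface. It is locked. Fixed to the bench, level; z up.
- board: Plain pale wooden board, 140 mm square, 20 mm thick, empty at the start: the free spot. Origin: centre of its upper surface. Fixed to the bench, level; z up.
- tube_rack: Bystander: light wooden test-tube rack with tubes, 60 x 180 mm (x, y), 108 mm high. Loose. Origin: centre of its underside.
- cylinder: Bystander: measuring cylinder with a blue foot 68 mm across, tube 28 mm across, 200 mm high. Loose. Origin: centre of its underside.
- wash_bottle: Bystander: pale wash bottle with red cap and bent nozzle, 64 mm across, 185 mm high. Loose. Origin: centre of its underside.

How it is judged:
By the outcome, as a careful person would: the job done as asked, in the order asked, and still so for the second after the job is handed in, with the robot touching nothing.
It also fails if it takes over 118 s, if anything falls off the work surface, if the arm or the gripper's body presses on something with over 40 N, if the wrist force passes 120 N, or if a joint passes its speed limit or range.

## Robot

A 6-joint arm with a two-finger parallel gripper is mounted at the origin on the work surface. World frame = base frame: x ahead of the robot, y to its left, z up, the work surface at z = 0. Lengths are in m, angles in rad, forces in N, time in s.
With the tool pointing down it reaches from about 0.35 to 0.775 m from the base axis. Payload 5.5 kg.
Tool frame: the origin (TCP) lies between the finger pads; the fingertips stand 22 mm ahead of it and the grasp point (between the pads) lies 3 mm ahead of it (env.finger_overhang is the distance from the TCP to the fingertips, in m); y points along the fingers, x is the direction in which the jaws open and shut, and the axes are right-handed (so a half turn about y gives the same grasp; the last joint's range is limited). The gripper opens to 85 mm and grips with 20 to 120 N. Pads are 22 mm wide; open, the fingers measure 114 mm over their backs; the gripper's body (76 mm by 85 mm) begins 54 mm behind the grasp point. The pads swing forward as they close: fully open they stand 13 mm farther back than shut.
Start: joints at [-1.311, 0.313, 0.046, 1.304, 0, 1.431], TCP at [0.224, -0.53, 0.253] pointing down, gripper open.
Joint ranges: [-2.76, 2.76], [-0.86, 1.69], [-1.03, 1.26], [-2.2, 2.34], [-1.47, 1.5], [-3.14, 3.14]. Speed limits (rad/s): [2.57, 2.57, 3.14, 3.14, 3.14, 3.14].

## Interface

Orientations are given as a unit quaternion [w, x, y, z].
In Python, from workcell import monitor, cams, job, env gives the robot as it stands.
- The arm moves only by the tool drive_tool, never from a script. Its argument "plan" is text: rows parted by semicolons, each of 7 numbers parted by spaces: the opening, from -1 (shut) to 1 (fully open), then the shift along the tool's x, y, z in mm, then the turn, a rotation vector about the tool's x, y, z in degrees. In form: gripper x y z rx ry rz; .... A call has 1 to 8 rows; each row shifts and turns the pose as measured when the row begins, along the tool's axes as they then stand; what a row does not reach is not made up. A row lasts 1/8 s, in which the tool goes at most 62.5 mm and 10.7 degrees, less where a joint would pass 70% of its speed; a pose out of reach is approached as far as the arm can. A call is refused whole if a number of a shift passes 62.5 or a number of a turn 10.7, either way. A call with a gripper value outside its range is refused whole. The fingers move at their own pace and stop on an object; "grip_force" is the grip in N (left out, the last holds). Time passes only in rows, so rows that do not move let the fingers close. It gives the time, the measured TCP pose, the force and the opening at its end, in the units of the state.
- monitor.get_state(): the state, without advancing time (a new reading comes with each control period).
- cams.read_camera(name): name is "side" or "top"; returns (picture, depth): 384x512x3 uint8, red, green, blue; 384x512 float32, m along the optical axis (not along the pixel's ray), 0 where there is no reading.
- cams.calibration(name): a dict with "fx", "fy", "cx", "cy" (pixels), "R" (3x3) and "t" (3): a world point X has camera coordinates R X + t. Camera axes: x right, y down, z forward; pixel columns grow to the right and rows downward; lengths in m; the calibration is good to about 2 mm. A picture is of the moment at which its call begins. calibration takes no time and is no camera call.
- job.hand_in(): hands the job in, once; it reports no verdict.
The state is a dict: "clock": time; "joint_pos": joint angles; "qvel": joint speeds; "tau": joint torques, N m; "tcp_pos": TCP position; "orientation": TCP orientation; "wrist_force": force on the tool from outside, world axes, zero at the start; "ft_torque": the same for the moment, N m; "finger_gap": finger opening in m.
Only numpy, scipy, OpenCV 4.12 (cv2) and the standard library are available. Lean on these libraries where they do the work, as an engineer would, in place of code of your own. Each camera call takes 0.05 s, during which the arm holds its last target.

## Working session

There is one attempt and no reset: what is moved stays moved. The work goes in short steps, Python scripts to look and compute and a tool call to move; the robot and the scene stay as the last step left them, time stands still between calls to the robot, and variables do not carry over. Pictures are saved under pics/ and viewed, and the job is handed in when it is done.

Besides the shell and the picture viewer there is one more tool, called after ">>>" as a command line: name --argument value ..., lists and objects as JSON in quotes. drive_tool: Moves the arm, as the interface text tells. Its arguments: {"type":"object","properties":{"plan":{"type":"string"},"grip_force":{"type":"number"}},"required":["plan"]}

```bash
mkdir -p pics; ls; python3 - <<'E'
from workcell import monitor, cams, job, env
import cv2, numpy as np
s=monitor.get_state()
print(s); print([a for a in dir(env) if a[0]!='_'])
for n in ['top','side']:
    im,d=cams.read_camera(n)
    cv2.imwrite(f'pics/{n}0.png',cv2.cvtColor(im,cv2.COLOR_RGB2BGR)); np.save(f'{n}_d0.npy',d)
    c=cams.calibration(n); print(n,c)
E
```

```text
pics
{'clock': 0.0, 'joint_pos': array([-1.31058384e+00,  3.14003281e-01,  4.49742215e-02,  1.30358158e+00,
        2.54300343e-05,  1.43116346e+00]), 'qvel': array([ 1.59014542e-04, -7.20012312e-05,  8.54733507e-04,  8.99044208e-04,
       -7.23453358e-04, -1.20271834e-03]), 'tau': array([ 4.10254434e-04, -4.80616307e+01,  2.98538822e+01,  1.91680470e-02,
       -2.56310642e-05,  8.41636894e-07]), 'tcp_pos': array([ 0.22369318, -0.52919943,  0.25240524]), 'orientation': array([ 0.58976965, -0.58890534,  0.39121816, -0.39026992]), 'wrist_force': array([-0.43599343, -0.34154302, -0.11141368]), 'ft_torque': array([-0.02153389,  0.01351571,  0.02698571]), 'finger_gap': 0.08551044152621091}
['MotionError', 'finger_overhang']
top {'fx': 443.630425555586, 'fy': 443.630425555586, 'cx': 250.56342485668657, 'cy': 196.5150287752193, 'R': array([[ 0.01033822, -0.99984407, -0.01431642],
       [-0.99058595, -0.00828597, -0.13664121],
       [ 0.13650127,  0.01559427, -0.99051715]]), 't': array([0.1005003 , 0.65263118, 1.09555406])}
side {'fx': 374.06657553469887, 'fy': 374.06657553469887, 'cx': 265.2974118221466, 'cy': 188.99128832007074, 'R': array([[ 0.97678821, -0.21408666, -0.00718941],
       [-0.15494279, -0.68296786, -0.71382605],
       [ 0.1479105 ,  0.69837082, -0.70028614]]), 't': array([-0.59485741,  0.20476002,  0.91581563])}
```

View pics/top0.png

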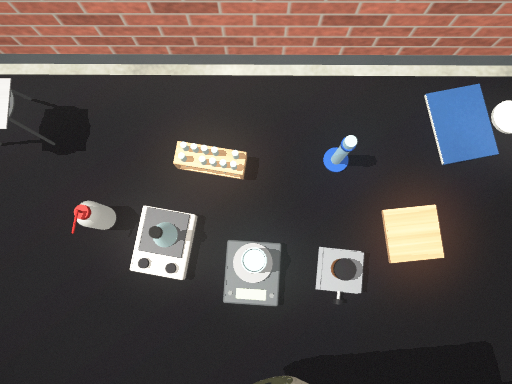

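View pics/side0.png

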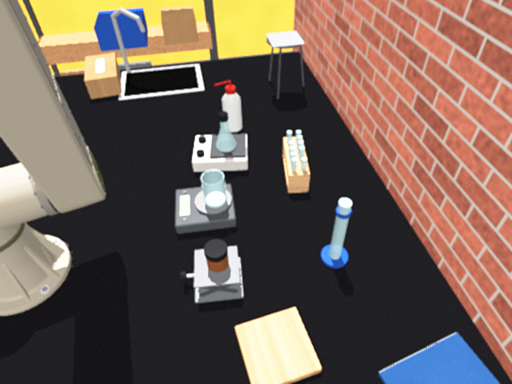

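```bash
python3 - <<'E'
import cv2
im=cv2.imread('pics/top0.png')
for n,(x,y,w,h) in dict(a=(120,195,80,90),b=(215,230,80,80),c=(305,235,80,75),d=(375,195,80,75)).items():
    c=im[y:y+h,x:x+w]; c=cv2.convertScaleAbs(c,alpha=1.3,beta=25)
    cv2.imwrite(f'pics/c_{n}.png',cv2.resize(c,None,fx=5,fy=5,interpolation=cv2.INTER_CUBIC))
import numpy as np
P=[cv2.resize(cv2.imread(f'pics/c_{n}.png')[:375,:400],(400,300)) if 0 else cv2.copyMakeBorder(cv2.imread(f'pics/c_{n}.png'),0,450-cv2.imread(f'pics/c_{n}.png').shape[0],0,0,0) for n in 'abcd']
cv2.imwrite('pics/ab.png',np.hstack(P[:2])); cv2.imwrite('pics/cd.png',np.hstack(P[2:]))
E
```

```text
(no output)
```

View pics/ab.png

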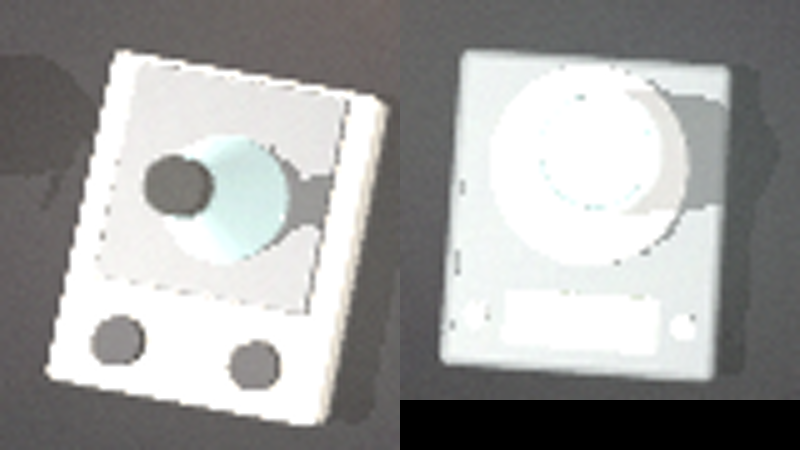

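View pics/cd.png

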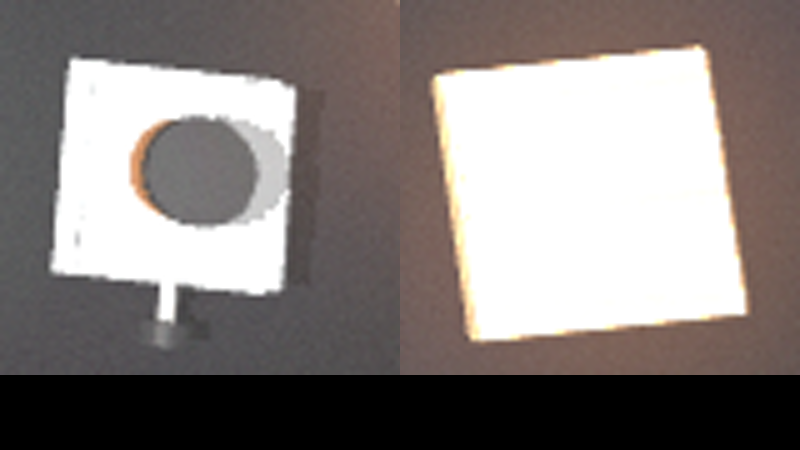

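```bash
cat > h.py <<'E'
import numpy as np, cv2
from workcell import monitor, cams, job, env
def ray(n,u,v,z):
    c=cams.calibration(n); R=np.array(c['R']); t=np.array(c['t'])
    C=-R.T@t; d=R.T@np.array([(u-c['cx'])/c['fx'],(v-c['cy'])/c['fy'],1])
    return C+d*(z-C[2])/d[2]
def cloud(n,d):
    c=cams.calibration(n); R=np.array(c['R']); t=np.array(c['t'])
    v,u=np.mgrid[:384,:512]
    P=np.stack([(u-c['cx'])/c['fx']*d,(v-c['cy'])/c['fy']*d,d],-1)
    W=(P-t)@R
    W[d==0]=np.nan
    return W
def proj(n,X):
    c=cams.calibration(n); p=np.array(c['R'])@np.array(X)+np.array(c['t']); return p[0]/p[2]*c['fx']+c['cx'],p[1]/p[2]*c['fy']+c['cy']
E
python3 - <<'E'
from h import *
f=lambda x,y,ox,oy:(ox+(x+.5)/5-.5,oy+(y+.5)/5-.5)
def poly(name,pts,ox,oy,z):
    W=np.array([ray('top',*f(x,y,ox,oy),z)[:2] for x,y in pts]); print(name,W.mean(0).round(4),'sides',np.linalg.norm(W-np.roll(W,-1,0),axis=1).round(3)); 
poly('stirrer',[(133,65),(348,98),(307,313),(97,278)],120,195,.055)
poly('pan',[(90,163),(290,163),(190,62),(190,265)],215,230,.05)
poly('jack',[(70,58),(297,85),(278,293),(52,272)],305,235,.06)
poly('board',[(38,75),(305,47),(347,313),(75,340)],375,195,.02)
print('stopper',ray('top',*f(180,187,120,195),.175)); print('jarcap',ray('top',*f(200,172,305,235),.12))
for n in ['top','side']:
    d=np.load(f'{n}_d0.npy'); W=cloud(n,d)
    for nm,c,z in [('stirrer',(.42,.22),.055),('pan',(.4,0),.05),('jack',(.4,-.15),.06),('board',(.45,-.3),.02),('stopper',(.42,.22),.175),('rim',(.4,0),.135),('cap',(.4,-.15),.12)]:
        m=(abs(W[...,2]-z)<.003)&(np.hypot(W[...,0]-c[0],W[...,1]-c[1])<.15)
        if m.sum()<5: print(n,nm,m.sum()); continue
        q=W[m][:,:2].astype(np.float32)
        r=cv2.minAreaRect(q); cc=cv2.minEnclosingCircle(q)
        print(n,nm,m.sum(),'z',np.median(W[m][:,2]).round(4),'rect',np.round(r[0],4),np.round(r[1],3),round(r[2],1),'circ',np.round(cc[0],4),round(cc[1],4))
E
```

```text
stirrer [0.5575 0.3249] sides [0.112 0.11  0.108 0.109]
pan [0.4847 0.0997] sides [0.1   0.071 0.101 0.071]
jack [ 0.4682 -0.1155] sides [0.113 0.102 0.111 0.105]
board [ 0.5631 -0.3138] sides [0.14  0.138 0.14  0.137]
stopper [0.5510896  0.31831576 0.175     ]
jarcap [ 0.47183447 -0.11665442  0.12      ]
top stirrer 629 z 0.0548 rect [0.5013 0.2135] [0.289 0.108] 84.4 circ [0.458  0.2177] 0.1447
top pan 457 z 0.0504 rect [0.4432 0.0249] [0.214 0.099] 61.4 circ [0.4453 0.0228] 0.1162
top jack 993 z 0.0599 rect [ 0.4674 -0.1216] [0.101 0.1  ] 84.5 circ [ 0.4671 -0.1208] 0.0693
top board 1735 z 0.0198 rect [ 0.5476 -0.3157] [0.108 0.14 ] 6.4 circ [ 0.5443 -0.3162] 0.0846
top stopper 0
top rim 64 z 0.1348 rect [0.4858 0.0916] [0.043 0.058] 47.4 circ [0.4906 0.0968] 0.0296
top cap 330 z 0.1199 rect [ 0.4723 -0.1169] [0.049 0.05 ] 64.8 circ [ 0.4718 -0.1171] 0.026
side stirrer 194 z 0.0547 rect [0.4736 0.2167] [0.253 0.11 ] 63.8 circ [0.4888 0.2093] 0.132
side pan 325 z 0.0497 rect [0.4228 0.0105] [0.243 0.1  ] 55.3 circ [0.4238 0.0089] 0.1303
side jack 1117 z 0.06 rect [ 0.467  -0.1231] [0.104 0.1  ] 84.4 circ [ 0.4666 -0.1233] 0.0692
side board 3264 z 0.02 rect [ 0.5288 -0.2631] [0.127 0.26 ] 18.7 circ [ 0.5008 -0.2726] 0.1338
side stopper 0
side rim 56 z 0.1336 rect [0.4852 0.0895] [0.043 0.059] 45.3 circ [0.4902 0.0946] 0.0307
side cap 365 z 0.1198 rect [ 0.472  -0.1196] [0.051 0.05 ] 43.1 circ [ 0.4708 -0.1193] 0.0266
```

```bash
python3 - <<'E'
from h import *
from scipy.optimize import least_squares
for n in ['top','side']:
    d=np.load(f'{n}_d0.npy'); W=cloud(n,d)
    for nm,c,z,r0 in [('stirrer',(.5575,.325),.055,.085),('pan',(.485,.1),.05,.06),('jack',(.467,-.122),.06,.08),('board',(.563,-.315),.02,.11),('stopper',(.551,.318),.175,.03),('rim',(.49,.097),.135,.04),('cap',(.472,-.117),.12,.04)]:
        m=(abs(W[...,2]-z)<.003)&(np.hypot(W[...,0]-c[0],W[...,1]-c[1])<r0)
        if m.sum()<5: print(n,nm,m.sum()); continue
        q=W[m][:,:2].astype(np.float32)
        r=cv2.minAreaRect(q); cc=cv2.minEnclosingCircle(q)
        fit=least_squares(lambda p:np.hypot(*(q-p[:2]).T)-.0285,[*c]).x if nm=='rim' else ''
        print(n,nm,m.sum(),'rect',np.round(r[0],4),np.round(r[1],3),round(r[2],1),'circ',np.round(cc[0],4),round(cc[1],4),'mean',q.mean(0).round(4),fit)
    # bystanders: heights
    for nm,c in [('rack',0)]:
        pass
    m=(W[...,2]>.08)&(W[...,2]<.3)&(W[...,0]>.3)&(W[...,0]<1)
    nl,lab,st,ce=cv2.connectedComponentsWithStats(m.astype(np.uint8))
    for i in range(1,nl):
        if st[i,4]>25:
            q=W[lab==i]; print(n,'comp',st[i,4],q.min(0).round(3),q.max(0).round(3))
E
```

```text
top stirrer 1200 rect [0.5469 0.3287] [0.121 0.137] 82.1 circ [0.5543 0.3252] 0.0808 mean [0.5588 0.3256] 
top pan 685 rect [0.4842 0.1001] [0.098 0.098] 72.9 circ [0.4833 0.1035] 0.0529 mean [0.4802 0.1018] 
top jack 993 rect [ 0.4674 -0.1216] [0.101 0.1  ] 84.5 circ [ 0.4671 -0.1208] 0.0693 mean [ 0.4663 -0.12  ] 
top board 2397 rect [ 0.5631 -0.314 ] [0.14  0.141] 6.3 circ [ 0.5623 -0.315 ] 0.0956 mean [ 0.5626 -0.314 ] 
top stopper 106 rect [0.5522 0.3208] [0.025 0.026] 0.1 circ [0.5515 0.3211] 0.014 mean [0.552  0.3212] 
top rim 95 rect [0.4907 0.0968] [0.057 0.057] 45.5 circ [0.4911 0.0972] 0.0298 mean [0.4924 0.096 ] [0.49097675 0.09690732]
top cap 330 rect [ 0.4723 -0.1169] [0.049 0.05 ] 64.8 circ [ 0.4718 -0.1171] 0.026 mean [ 0.4719 -0.1169] 
top comp 716 [0.781 0.65  0.08 ] [0.917 0.722 0.215]
top comp 306 [ 0.743 -0.136  0.081] [ 0.775 -0.103  0.204]
top comp 52 [0.764 0.267 0.082] [0.781 0.282 0.111]
top comp 50 [0.76  0.241 0.082] [0.776 0.257 0.113]
top comp 50 [0.756 0.215 0.081] [0.771 0.23  0.111]
top comp 48 [0.752 0.189 0.084] [0.769 0.205 0.112]
top comp 48 [0.74
[... 1079 characters left out ...]
95 ] [0.058 0.058] 49.0 circ [0.4908 0.0953] 0.031 mean [0.4914 0.094 ] [0.49106288 0.09483798]
side cap 365 rect [ 0.472  -0.1196] [0.051 0.05 ] 43.1 circ [ 0.4708 -0.1193] 0.0266 mean [ 0.4716 -0.12  ] 
side comp 89 [0.3   0.906 0.205] [0.331 0.941 0.262]
side comp 686 [0.772 0.646 0.08 ] [0.916 0.788 0.213]
side comp 793 [0.529 0.294 0.08 ] [0.63  0.514 0.184]
side comp 212 [0.717 0.138 0.08 ] [0.752 0.283 0.11 ]
side comp 150 [0.752 0.186 0.08 ] [0.78  0.28  0.111]
side comp 59 [0.744 0.135 0.081] [0.761 0.15  0.11 ]
side comp 632 [0.46  0.063 0.08 ] [0.522 0.126 0.138]
side comp 561 [ 0.742 -0.14   0.08 ] [ 0.777 -0.105  0.202]
side comp 580 [ 0.446 -0.146  0.08 ] [ 0.497 -0.093  0.123]
```

>>> drive_tool --plan "1 0 -5 0 0 -9.6 0; 1 0 -5 0 0 -9.6 0; 1 0 -5 0 0 -9.6 0; 1 0 -5 0 0 -9.6 0; 1 0 -5 0 0 -9.6 0; 1 0 -5 0 0 -9.6 0; 1 0 -5 0 0 -9.6 0; 1 0 0 0 0 0 0" --grip_force 30

```text
clock: 1.1
tcp_pos: [0.2231, -0.5271, 0.2838]
orientation: [0.711, -0.703, -0.013, 0.015]
wrist_force: [-1.2, 0.3, -0.8]
finger_gap: 0.0852
```

```bash
cat > go.py <<'E'
import sys
from h import *
from scipy.spatial.transform import Rotation as Ro
s=monitor.get_state(); q=s['orientation']; R=Ro.from_quat([q[1],q[2],q[3],q[0]])
T=Ro.from_quat([-.70710678,0,0,.70710678])
print('clock',s['clock'],'tcp',(s['tcp_pos']*1e3).round(1),'gap',round(s['finger_gap']*1e3,1),'F',s['wrist_force'].round(1))
print('turn needed (tool, deg)',(R.inv()*T).as_rotvec(degrees=True).round(2))
if len(sys.argv)>3:
    X=np.array([float(a) for a in sys.argv[1:4]])/1e3
    print('shift needed tool mm',(R.inv().apply(X-s['tcp_pos'])*1e3).round(1))
E
python3 go.py 472 -118 230
```

```text
clock 1.1 tcp [ 223.1 -527.1  283.8] gap 85.2 F [-1.2  0.3 -0.8]
turn needed (tool, deg) [-0.64  2.21 -0.16]
shift needed tool mm [264.7  57.7 398.5]
```

>>> drive_tool --plan "1 16 0 25 -0.6 2.2 -0.2; 1 32 0 52 0 0 0; 1 32 0 52 0 0 0; 1 32 0 52 0 0 0; 1 32 0 52 0 0 0; 1 32 0 52 0 0 0; 1 32 0 52 0 0 0; 1 20 0 32 0 0 0"

```text
clock: 2.1
tcp_pos: [0.4596, -0.1534, 0.2802]
orientation: [0.708, -0.706, 0.014, -0.013]
wrist_force: [0.6, -0.5, -1.5]
finger_gap: 0.0854
```

```bash
python3 go.py 472 -118 230
```

```text
clock 2.1 tcp [ 459.6 -153.4  280.2] gap 85.4 F [ 0.6 -0.5 -1.5]
turn needed (tool, deg) [-0.21 -2.19 -0.02]
shift needed tool mm [11.  50.3 35.7]
```

>>> drive_tool --plan "1 11 15 35 -0.2 -2.2 0; 1 0 15 0 0 0 0; 1 0 20 0 0 0 0; 1 0 0 0 0 0 0"

```text
clock: 2.6
tcp_pos: [0.4725, -0.1153, 0.2272]
orientation: [0.707, -0.707, 0.002, -0.001]
wrist_force: [-0.6, -0.3, -0.4]
finger_gap: 0.0854
```

```bash
python3 go.py 472 -118 108
```

```text
clock 2.6 tcp [ 472.5 -115.3  227.2] gap 85.4 F [-0.6 -0.3 -0.4]
turn needed (tool, deg) [-0.02 -0.27 -0.13]
shift needed tool mm [ -0.2 119.2  -2.7]
```

>>> drive_tool --plan "1 0 30 -1 0 0 0; 1 0 30 -1 0 0 0; 1 0 25 -1 0 0 0; 1 0 15 0 0 0 0; 1 0 10 0 0 0 0; 1 0 7 0 0 0 0; 1 0 0 0 0 0 0"

```text
clock: 3.48
tcp_pos: [0.4738, -0.1251, 0.1109]
orientation: [-0.706, 0.708, -0.006, 0.009]
wrist_force: [0.0, -0.6, 0.4]
finger_gap: 0.0854
```

```bash
python3 go.py 472 -118 108; cat > snap.py <<'E'
import sys
from h import *
n,o,x,y,w,h=sys.argv[1],sys.argv[2],*map(int,sys.argv[3:7])
im,d=cams.read_camera(n); np.save('last_'+n+'.npy',d)
f=min(800/w,600/h,6)
cv2.imwrite(f'pics/{o}.png',cv2.resize(cv2.convertScaleAbs(cv2.cvtColor(im[y:y+h,x:x+w],cv2.COLOR_RGB2BGR),alpha=1.1,beta=10),None,fx=f,fy=f,interpolation=cv2.INTER_CUBIC)); print('scale',f)
E
python3 snap.py side s1 140 180 150 130
```

```text
clock 3.475 tcp [ 473.8 -125.1  110.9] gap 85.4 F [ 0.  -0.6  0.4]
turn needed (tool, deg) [ 0.21 -1.24  0.21]
shift needed tool mm [-2.   2.9  7.1]
scale 4.615384615384615
```

View pics/s1.png

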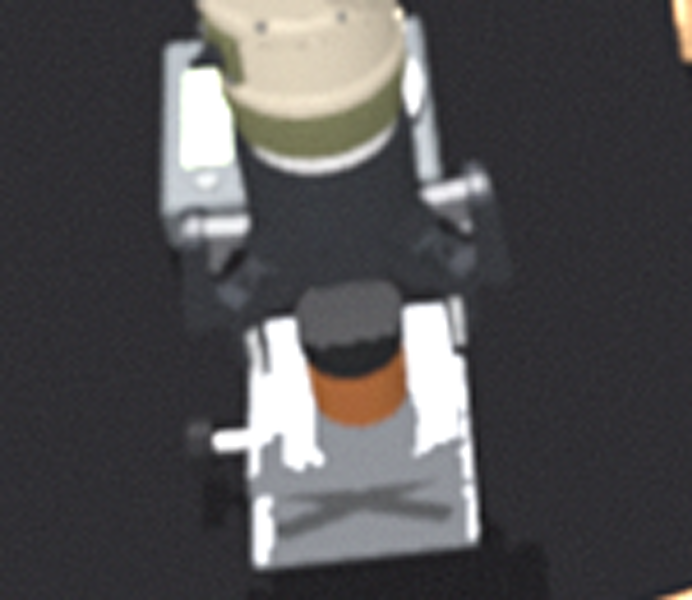

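>>> drive_tool --plan "1 -2 1 7 0.2 -1.2 0.2; 1 0 0 0 0 0 0; 1 0 0 0 0 0 0"

```text
clock: 3.9
tcp_pos: [0.473, -0.1178, 0.1115]
orientation: [-0.707, 0.708, 0.001, 0.001]
wrist_force: [-0.8, 0.1, -0.0]
finger_gap: 0.0857
```

```bash
python3 go.py 472 -118 108
```

```text
clock 3.9 tcp [ 473.  -117.8  111.5] gap 85.7 F [-0.8  0.1 -0. ]
turn needed (tool, deg) [0.07 0.07 0.16]
shift needed tool mm [-1.   3.5 -0.2]
```

>>> drive_tool --plan "0.4 -1 2 0 0 0 0; 0.4 0 0 0 0 0 0; 0.3 0 0 0 0 0 0; 0.2 0 0 0 0 0 0; 0.1 0 0 0 0 0 0; -0.2 0 0 0 0 0 0; -0.2 0 0 0 0 0 0; -0.2 0 0 0 0 0 0"

```text
clock: 4.9
tcp_pos: [0.4719, -0.1178, 0.1097]
orientation: [-0.707, 0.708, 0.001, 0.001]
wrist_force: [-0.2, 0.4, 1.3]
finger_gap: 0.0512
```

```bash
python3 go.py 472 -118 108
```

```text
clock 4.9 tcp [ 471.9 -117.8  109.7] gap 51.2 F [-0.2  0.4  1.3]
turn needed (tool, deg) [0.07 0.07 0.17]
shift needed tool mm [ 0.1  1.7 -0.2]
```

>>> drive_tool --plan "-0.2 0 -5 0 0 0 0; -0.2 0 -10 0 0 0 0; -0.2 0 -20 0 0 0 0; -0.2 0 -20 0 0 0 0; -0.2 0 -10 0 0 0 0; -0.2 0 0 0 0 0 0"

```text
clock: 5.65
tcp_pos: [0.4717, -0.1176, 0.1779]
orientation: [-0.707, 0.707, 0.001, 0.0]
wrist_force: [-0.1, -0.0, -1.4]
finger_gap: 0.0511
```

```bash
python3 go.py 563 -315.5 140; python3 snap.py side s2 140 180 150 130
```

```text
clock 5.65 tcp [ 471.7 -117.6  177.9] gap 51.1 F [-0.1 -0.  -1.4]
turn needed (tool, deg) [0.06 0.07 0.15]
shift needed tool mm [  91.    38.4 -198. ]
scale 4.615384615384615
```

View pics/s2.png

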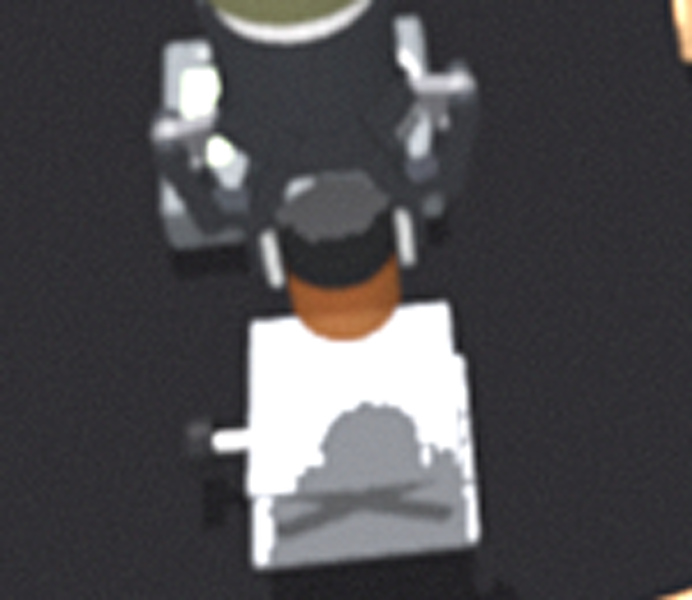

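The jar hangs upright from the pads, clear of the jack. Next I carry it to the board.

>>> drive_tool --plan "-0.2 6 0 -13 0 0 0; -0.2 13 0 -28 0 0 0; -0.2 16 0 -35 0 0 0; -0.2 16 0 -35 0 0 0; -0.2 16 0 -35 0 0 0; -0.2 13 0 -28 0 0 0; -0.2 8 0 -17 0 0 0; -0.2 0 0 0 0 0 0"

```text
clock: 6.7
tcp_pos: [0.5611, -0.3195, 0.1683]
orientation: [0.708, -0.706, 0.002, 0.002]
wrist_force: [-0.3, 0.1, -2.2]
finger_gap: 0.0513
```

```bash
python3 go.py 563 -315.5 71
```

```text
clock 6.7 tcp [ 561.1 -319.5  168.3] gap 51.3 F [-0.3  0.1 -2.2]
turn needed (tool, deg) [-0.17  0.   -0.34]
shift needed tool mm [ 2.5 97.3  3.7]
```

>>> drive_tool --plan "-0.2 2 10 4 -0.2 0 -0.3; -0.2 0 20 0 0 0 0; -0.2 0 25 0 0 0 0; -0.2 0 20 0 0 0 0; -0.2 0 8 0 0 0 0; -0.2 0 0 0 0 0 0; -0.2 0 0 0 0 0 0"

```text
clock: 7.58
tcp_pos: [0.5605, -0.3088, 0.0797]
orientation: [0.708, -0.706, -0.0, 0.003]
wrist_force: [0.2, 0.1, -1.2]
finger_gap: 0.0512
```

```bash
python3 go.py 563 -315.5 70
```

```text
clock 7.575 tcp [ 560.5 -308.8   79.7] gap 51.2 F [ 0.2  0.1 -1.2]
turn needed (tool, deg) [-0.18  0.26 -0.23]
shift needed tool mm [ 2.5  9.6 -6.8]
```

>>> drive_tool --plan "-0.2 3 2 -6 -0.2 0.3 -0.3; -0.2 0 2 0 0 0 0; -0.2 0 2 0 0 0 0; -0.2 0 2 0 0 0 0; -0.2 0 0 0 0 0 0"

```text
clock: 8.2
tcp_pos: [0.5649, -0.3163, 0.0732]
orientation: [-0.706, 0.708, 0.001, 0.002]
wrist_force: [-0.3, 1.1, -2.3]
finger_gap: 0.0513
```

```bash
python3 go.py 563 -315.5 70
```

```text
clock 8.2 tcp [ 564.9 -316.3   73.2] gap 51.3 F [-0.3  1.1 -2.3]
turn needed (tool, deg) [ 0.17 -0.08  0.27]
shift needed tool mm [-1.9  3.2  0.8]
```

>>> drive_tool --plan "-0.2 -1 1.5 0.5 0.2 0 0.3; -0.2 0 1 0 0 0 0; -0.2 0 1 0 0 0 0; -0.2 0 0.5 0 0 0 0; -0.2 0 0 0 0 0 0"

```text
clock: 8.82
tcp_pos: [0.5638, -0.3158, 0.0699]
orientation: [0.707, -0.707, 0.001, -0.0]
wrist_force: [-0.0, -0.5, -1.0]
finger_gap: 0.0513
```

```bash
python3 go.py 563 -315.5 70
```

```text
clock 8.825 tcp [ 563.8 -315.8   69.9] gap 51.3 F [-0.  -0.5 -1. ]
turn needed (tool, deg) [-0.02 -0.08 -0.03]
shift needed tool mm [-0.8 -0.1  0.3]
```

>>> drive_tool --plan "-0.2 0 0.7 0 0 0 0; -0.2 0 0.5 0 0 0 0; -0.2 0 0 0 0 0 0"

```text
clock: 9.2
tcp_pos: [0.5639, -0.3158, 0.0699]
orientation: [-0.707, 0.707, -0.0, 0.0]
wrist_force: [-0.5, 0.2, 1.3]
finger_gap: 0.0511
```

```bash
python3 go.py 563 -315.5 70
```

```text
clock 9.2 tcp [ 563.9 -315.8   69.9] gap 51.1 F [-0.5  0.2  1.3]
turn needed (tool, deg) [ 0.01 -0.07  0.  ]
shift needed tool mm [-0.9 -0.1  0.3]
```

>>> drive_tool --plan "0.3 0 0 0 0 0 0; 0.5 0 0 0 0 0 0; 1 0 0 0 0 0 0; 1 0 0 0 0 0 0; 1 0 -10 0 0 0 0; 1 0 -25 0 0 0 0; 1 0 -30 0 0 0 0; 1 0 -40 0 0 0 0"

```text
clock: 10.2
tcp_pos: [0.5624, -0.3147, 0.1745]
orientation: [0.708, -0.706, 0.002, 0.001]
wrist_force: [0.9, 0.1, 0.1]
finger_gap: 0.0856
```

```bash
python3 go.py 552 320 290
```

```text
clock 10.2 tcp [ 562.4 -314.7  174.5] gap 85.6 F [0.9 0.1 0.1]
turn needed (tool, deg) [-0.22 -0.08 -0.3 ]
shift needed tool mm [ -11.9 -113.   635.1]
```

>>> drive_tool --plan "1 0 -40 15 -0.2 0 -0.3; 1 0 -40 40 0 0 0; 1 -2 -30 50 0 0 0; 1 -2 0 55 0 0 0; 1 -2 0 55 0 0 0; 1 -2 0 55 0 0 0; 1 -2 0 55 0 0 0; 1 -2 0 55 0 0 0"

```text
clock: 11.2
tcp_pos: [0.5542, 0.0707, 0.2988]
orientation: [-0.705, 0.709, 0.003, 0.01]
wrist_force: [0.9, 0.5, 0.0]
finger_gap: 0.0854
```

```bash
python3 go.py 552 320 290; python3 snap.py top t2 350 180 120 100; python3 - <<'E'
from h import *
W=cloud('top',np.load('last_top.npy'))
m=(abs(W[...,2]-.08)<.003)&(np.hypot(W[...,0]-.563,W[...,1]+.315)<.06)
q=W[m][:,:2].astype(np.float32); print(m.sum(),cv2.minAreaRect(q),cv2.minEnclosingCircle(q))
E
```

```text
clock 11.2 tcp [554.2  70.7 298.8] gap 85.4 F [0.9 0.5 0. ]
turn needed (tool, deg) [ 0.36 -0.58  1.11]
shift needed tool mm [ -4.9   7.2 249.3]
scale 6.0
288 ((0.5651975870132446, -0.3153976798057556), (0.04926585406064987, 0.05044584348797798), 0.09777205437421799) ((0.564641535282135, -0.3148600459098816), 0.02645362913608551)
```

View pics/t2.png

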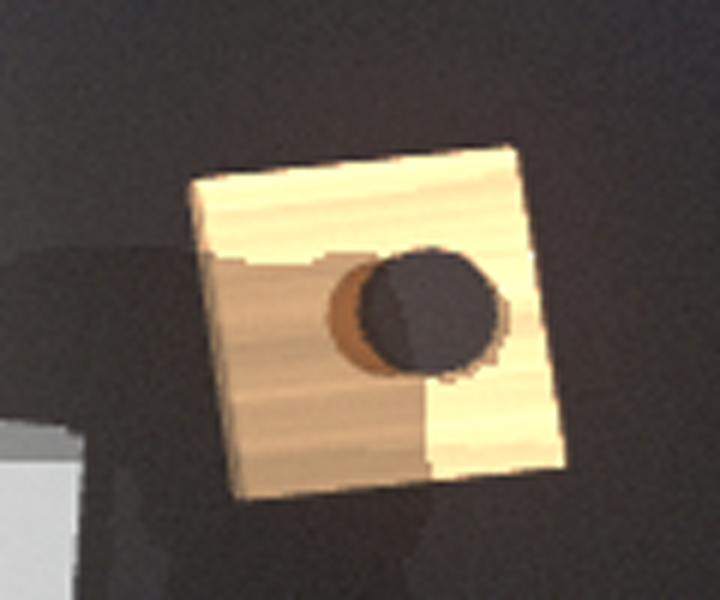

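>>> drive_tool --plan "1 0 0 50 0.4 -0.6 1.1; 1 0 0 50 0 0 0; 1 -1 0 50 0 0 0; 1 -1 0 50 0 0 0; 1 -1 5 30 0 0 0; 1 0 0 15 0 0 0; 1 0 0 0 0 0 0; 1 0 0 0 0 0 0"

```text
clock: 12.25
tcp_pos: [0.5489, 0.3294, 0.3008]
orientation: [0.709, -0.705, -0.006, 0.001]
wrist_force: [0.5, 0.2, 1.0]
finger_gap: 0.0853
```

```bash
python3 go.py 552 320 166
```

```text
clock 12.25 tcp [548.9 329.4 300.8] gap 85.3 F [0.5 0.2 1. ]
turn needed (tool, deg) [-0.32  0.51  0.39]
shift needed tool mm [  2.1 134.8 -10.2]
```

>>> drive_tool --plan "1 3 20 -9 -0.3 0.5 0.4; 1 0 30 0 0 0 0; 1 0 20 0 0 0 0; 1 0 0 0 0 0 0; 1 0 0 0 0 0 0"

```text
clock: 12.88
tcp_pos: [0.5548, 0.3135, 0.2328]
orientation: [0.707, -0.707, 0.002, -0.005]
wrist_force: [-0.0, -0.2, 0.1]
finger_gap: 0.0856
```

```bash
python3 go.py 552 320 167
```

```text
clock 12.875 tcp [554.8 313.5 232.8] gap 85.6 F [-0.  -0.2  0.1]
turn needed (tool, deg) [-0.03 -0.52  0.22]
shift needed tool mm [-3.1 65.8  6.4]
```

>>> drive_tool --plan "1 -3 0 6 0 -0.5 0.2; 1 0 0 0 0 0 0; 1 0 15 0 0 0 0; 1 0 15 0 0 0 0; 1 0 15 0 0 0 0; 1 0 10 0 0 0 0; 1 0 5 0 0 0 0; 1 0 0 0 0 0 0"

```text
clock: 13.88
tcp_pos: [0.552, 0.32, 0.1695]
orientation: [0.707, -0.707, -0.001, -0.0]
wrist_force: [-1.2, 0.2, 0.7]
finger_gap: 0.0853
```

```bash
python3 go.py 552 320 167
```

```text
clock 13.875 tcp [552.  320.  169.5] gap 85.3 F [-1.2  0.2  0.7]
turn needed (tool, deg) [-0.06  0.02  0.07]
shift needed tool mm [-0.   2.5 -0. ]
```

>>> drive_tool --plan "0 0 2 0 0 0 0; 0 0 0 0 0 0 0; -0.15 0 0 0 0 0 0; -0.25 0 0 0 0 0 0; -0.3 0 0 0 0 0 0; -0.35 0 0 0 0 0 0; -0.7 0 0 0 0 0 0; -0.7 0 0 0 0 0 0"

```text
clock: 14.88
tcp_pos: [0.5525, 0.3204, 0.1693]
orientation: [0.708, -0.706, -0.001, -0.001]
wrist_force: [-0.5, 0.1, -0.1]
finger_gap: 0.027
```

```bash
python3 go.py 552 320 167;python3 snap.py side s3 180 80 90 100
```

```text
clock 14.875 tcp [552.5 320.4 169.3] gap 27.0 F [-0.5  0.1 -0.1]
turn needed (tool, deg) [-0.13  0.02  0.19]
shift needed tool mm [-0.5  2.3 -0.4]
scale 6.0
```

View pics/s3.png

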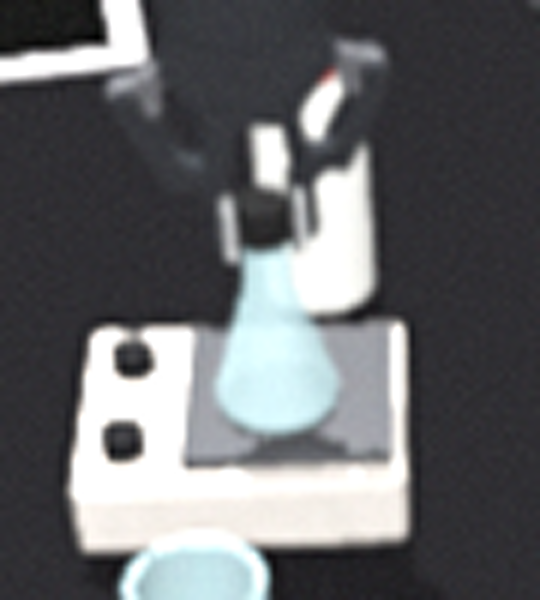

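Pads hold the stopper (pixels about 230–300, 215 in the crop). Lifting.

>>> drive_tool --plan "-0.7 0 -4 0 0 0 0; -0.7 0 -8 0 0 0 0; -0.7 0 -16 0 0 0 0; -0.7 0 -25 0 0 0 0; -0.7 0 -30 0 0 0 0; -0.7 0 -25 0 0 0 0; -0.7 0 -15 0 0 0 0; -0.7 0 0 0 0 0 0" --grip_force 40

```text
clock: 15.92
tcp_pos: [0.553, 0.3201, 0.3024]
orientation: [0.708, -0.706, -0.003, -0.003]
wrist_force: [-0.5, 0.4, -1.7]
finger_gap: 0.0268
```

```bash
python3 go.py 467 -122 290
```

```text
clock 15.925 tcp [553.  320.1 302.4] gap 26.8 F [-0.5  0.4 -1.7]
turn needed (tool, deg) [-0.22  0.    0.48]
shift needed tool mm [ -86.1   10.  -442.2]
```

>>> drive_tool --plan "-0.7 -2 0 -10 -0.2 0 0.5; -0.7 -4 0 -20 0 0 0; -0.7 -6 0 -30 0 0 0; -0.7 -7 0 -36 0 0 0; -0.7 -7 0 -36 0 0 0; -0.7 -7 0 -36 0 0 0; -0.7 -7 0 -36 0 0 0; -0.7 -7 0 -36 0 0 0"

```text
clock: 16.92
tcp_pos: [0.5003, 0.0709, 0.2961]
orientation: [-0.706, 0.709, -0.004, -0.006]
wrist_force: [0.7, -0.3, -1.8]
finger_gap: 0.0266
```

```bash
python3 go.py 467 -122 290
```

```text
clock 16.925 tcp [500.3  70.9 296.1] gap 26.6 F [ 0.7 -0.3 -1.8]
turn needed (tool, deg) [ 0.23  0.17 -0.81]
shift needed tool mm [ -33.8    7.3 -192.7]
```

>>> drive_tool --plan "-0.7 -5 0 -34 0.2 0.2 -0.8; -0.7 -6 0 -32 0 0 0; -0.7 -6 0 -32 0 0 0; -0.7 -6 0 -32 0 0 0; -0.7 -5 0 -26 0 0 0; -0.7 -4 0 -18 0 0 0; -0.7 -2 0 -8 0 0 0; -0.7 0 0 0 0 0 0"

```text
clock: 17.92
tcp_pos: [0.4568, -0.1208, 0.2906]
orientation: [0.708, -0.706, 0.007, 0.002]
wrist_force: [0.1, 1.0, -1.6]
finger_gap: 0.0271
```

```bash
python3 go.py 467 -122 190
```

```text
clock 17.925 tcp [ 456.8 -120.8  290.6] gap 27.1 F [ 0.1  1.  -1.6]
turn needed (tool, deg) [-0.12 -0.46 -0.75]
shift needed tool mm [ 11.5 100.5  -1.3]
```

>>> drive_tool --plan "-0.7 10 5 -1 -0.1 -0.5 -0.8; -0.7 0 15 0 0 0 0; -0.7 0 25 0 0 0 0; -0.7 0 25 0 0 0 0; -0.7 0 15 0 0 0 0; -0.7 0 5 0 0 0 0; -0.7 0 0 0 0 0 0; -0.7 0 0 0 0 0 0"

```text
clock: 18.92
tcp_pos: [0.4671, -0.1171, 0.193]
orientation: [0.708, -0.706, -0.003, 0.003]
wrist_force: [-0.1, -0.3, -1.5]
finger_gap: 0.0268
```

```bash
python3 go.py 467 -122 174.5;python3 snap.py side s4 160 150 110 160
```

```text
clock 18.925 tcp [ 467.1 -117.1  193. ] gap 26.8 F [-0.1 -0.3 -1.5]
turn needed (tool, deg) [-0.14  0.49 -0.07]
shift needed tool mm [-0.2 18.5 -5. ]
scale 3.75
```

View pics/s4.png

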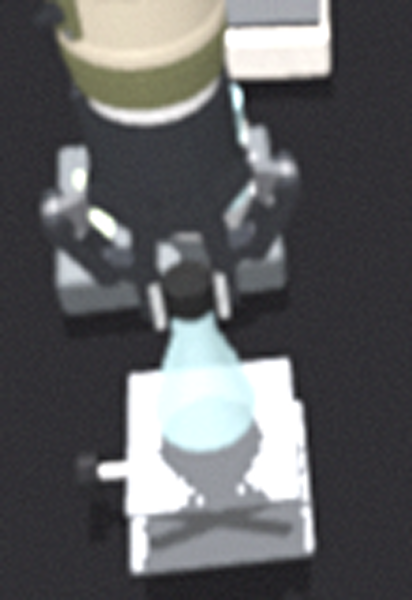

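Flask hangs straight above the jack. Correct y, then lower slowly.

>>> drive_tool --plan "-0.7 0 0 -5 -0.1 0.5 0; -0.7 0 4 0 0 0 0; -0.7 0 5 0 0 0 0; -0.7 0 3 0 0 0 0; -0.7 0 1 0 0 0 0; -0.7 0 0 0 0 0 0"

```text
clock: 19.73
tcp_pos: [0.4679, -0.123, 0.1803]
orientation: [-0.707, 0.707, -0.0, 0.001]
wrist_force: [0.4, -0.5, -1.3]
finger_gap: 0.0266
```

```bash
python3 go.py 467 -122 174.5
```

```text
clock 19.725 tcp [ 467.9 -123.   180.3] gap 26.6 F [ 0.4 -0.5 -1.3]
turn needed (tool, deg) [ 0.02 -0.07  0.06]
shift needed tool mm [-0.9  5.8  1. ]
```

>>> drive_tool --plan "-0.7 -0.8 1.5 0.8 0 0 0; -0.7 0 1.5 0 0 0 0; -0.7 0 1 0 0 0 0; -0.7 0 0.7 0 0 0 0; -0.7 0 0.7 0 0 0 0; -0.7 0 0 0 0 0 0"

```text
clock: 20.48
tcp_pos: [0.4672, -0.1221, 0.1747]
orientation: [-0.707, 0.707, 0.0, 0.001]
wrist_force: [-0.6, -0.3, -1.1]
finger_gap: 0.0269
```

```bash
python3 go.py 467 -122 174.5
```

```text
clock 20.475 tcp [ 467.2 -122.1  174.7] gap 26.9 F [-0.6 -0.3 -1.1]
turn needed (tool, deg) [ 0.03 -0.07  0.08]
shift needed tool mm [-0.2  0.2  0.1]
```

>>> drive_tool --plan "-0.7 0 0.5 0 0 0 0; -0.7 0 0.4 0 0 0 0; -0.7 0 0.4 0 0 0 0; -0.7 0 0 0 0 0 0"

```text
clock: 20.98
tcp_pos: [0.4672, -0.1223, 0.1743]
orientation: [-0.707, 0.708, 0.0, 0.001]
wrist_force: [-1.0, -0.2, 0.2]
finger_gap: 0.0267
```

```bash
python3 go.py 467 -122 174.5
```

```text
clock 20.975 tcp [ 467.2 -122.3  174.3] gap 26.7 F [-1.  -0.2  0.2]
turn needed (tool, deg) [ 0.07 -0.07  0.12]
shift needed tool mm [-0.2 -0.2  0.3]
```

>>> drive_tool --plan "-0.7 0 0.4 0 0 0 0; -0.25 0 0 0 0 0 0; -0.15 0 0 0 0 0 0; 0 0 0 0 0 0 0; 0.6 0 0 0 0 0 0; 1 0 0 0 0 0 0; 1 0 -5 0 0 0 0; 1 0 -15 0 0 0 0"

```text
clock: 21.98
tcp_pos: [0.4669, -0.122, 0.1936]
orientation: [-0.707, 0.707, -0.0, 0.001]
wrist_force: [0.5, 0.5, 0.5]
finger_gap: 0.0854
```

```bash
python3 go.py 467 -122 174.5;python3 snap.py side s5 160 150 110 160
```

```text
clock 21.975 tcp [ 466.9 -122.   193.6] gap 85.4 F [0.5 0.5 0.5]
turn needed (tool, deg) [ 0.01 -0.07  0.03]
shift needed tool mm [ 0.1 19.1 -0. ]
scale 3.75
```

View pics/s5.png

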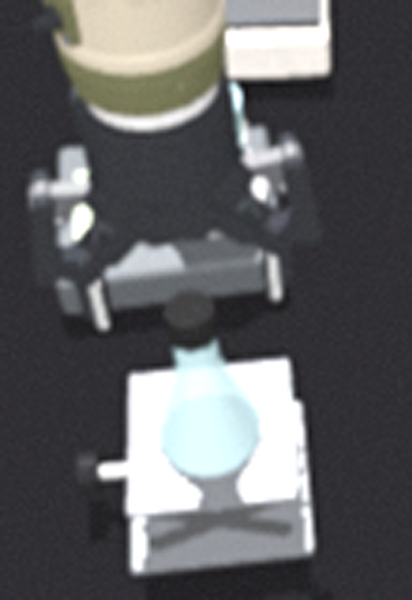

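The flask stands upright on the jack, clear of the open fingers. Next is the beaker.

>>> drive_tool --plan "1 0 -30 0 0 0 0; 1 0 -30 5 0 0 0; 1 3 -10 30 0 0 0; 1 4 0 45 0 0 0; 1 5 0 45 0 0 0; 1 5 0 45 0 0 0; 1 4 0 30 0 0 0; 1 2 0 12 0 0 0"

```text
clock: 23.02
tcp_pos: [0.4953, 0.0938, 0.2764]
orientation: [-0.706, 0.709, 0.005, 0.008]
wrist_force: [-0.2, -0.4, -0.3]
finger_gap: 0.0858
```

```bash
python3 go.py 491 96 190;python3 snap.py top t3 310 225 70 75; python3 - <<'E'
from h import *
W=cloud('top',np.load('last_top.npy'))
m=(abs(W[...,2]-.18)<.003)&(np.hypot(W[...,0]-.467,W[...,1]+.122)<.04)
q=W[m][:,:2].astype(np.float32); print(m.sum(),cv2.minAreaRect(q),cv2.minEnclosingCircle(q))
E
```

```text
clock 23.025 tcp [495.3  93.8 276.4] gap 85.8 F [-0.2 -0.4 -0.3]
turn needed (tool, deg) [ 0.25 -0.3   1.03]
shift needed tool mm [-5.9 86.3  2.6]
scale 6
118 ((0.46746402978897095, -0.12069424986839294), (0.02584666945040226, 0.025256838649511337), 42.04670715332031) ((0.4667019248008728, -0.12084703147411346), 0.01374963577836752)
```

View pics/t3.png

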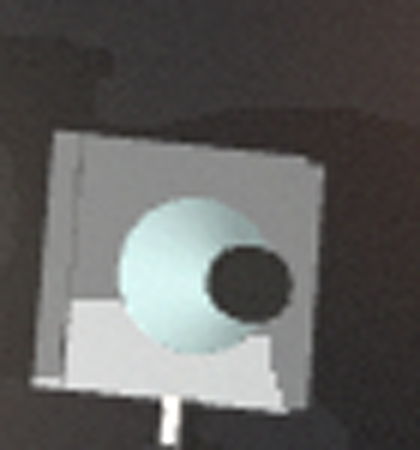

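>>> drive_tool --plan "1 -3 10 2 0.2 -0.3 1; 1 0 30 0 0 0 0; 1 0 30 0 0 0 0; 1 0 10 0 0 0 0; 1 0 0 0 0 0 0; 1 0 0 0 0 0 0"

```text
clock: 23.82
tcp_pos: [0.4927, 0.0917, 0.1942]
orientation: [-0.707, 0.707, -0.002, 0.001]
wrist_force: [-0.4, 0.1, -0.6]
finger_gap: 0.0853
```

```bash
python3 go.py 491 96 110
```

```text
clock 23.825 tcp [492.7  91.7 194.2] gap 85.3 F [-0.4  0.1 -0.6]
turn needed (tool, deg) [ 0.05 -0.3  -0.09]
shift needed tool mm [-1.6 84.2  4.4]
```

>>> drive_tool --plan "1 -1.6 0 4.4 0 -0.3 0; 1 0 10 0 0 0 0; 1 0 20 0 0 0 0; 1 0 20 0 0 0 0; 1 0 20 0 0 0 0; 1 0 10 0 0 0 0; 1 0 3 0 0 0 0; 1 0 0 0 0 0 0"

```text
clock: 24.82
tcp_pos: [0.4936, 0.0971, 0.1109]
orientation: [-0.707, 0.707, 0.003, 0.001]
wrist_force: [-0.4, -0.3, -0.3]
finger_gap: 0.0853
```

```bash
python3 go.py 491 96 110
```

```text
clock 24.825 tcp [493.6  97.1 110.9] gap 85.3 F [-0.4 -0.3 -0.3]
turn needed (tool, deg) [0.04 0.12 0.34]
shift needed tool mm [-2.6  0.9 -1.1]
```

>>> drive_tool --plan "1 -2.5 1 -1 0 0.1 0.3; 0.6 0 0 0 0 0 0; 0.55 0 0 0 0 0 0; 0.5 0 0 0 0 0 0; 0.45 0 0 0 0 0 0; 0.4 0 0 0 0 0 0; 0.1 0 0 0 0 0 0; 0.1 0 0 0 0 0 0" --grip_force 30

```text
clock: 25.82
tcp_pos: [0.4917, 0.0961, 0.1118]
orientation: [-0.707, 0.707, 0.001, 0.001]
wrist_force: [-0.4, -0.5, 1.7]
finger_gap: 0.0597
```

```bash
python3 go.py 491 96 110;python3 snap.py side s6 140 80 150 180
```

```text
clock 25.825 tcp [491.7  96.1 111.8] gap 59.7 F [-0.4 -0.5  1.7]
turn needed (tool, deg) [0.04 0.01 0.17]
shift needed tool mm [-0.7  1.8 -0.1]
scale 3.3333333333333335
```

View pics/s6.png

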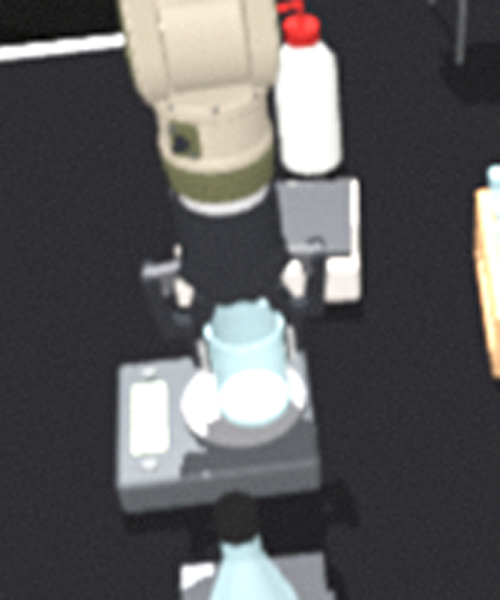

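>>> drive_tool --plan "0.1 0 -4 0 0 0 0; 0.1 0 -10 0 0 0 0; 0.1 0 -20 0 0 0 0; 0.1 0 -25 0 0 0 0; 0.1 0 -15 0 0 0 0; 0.1 0 -5 0 0 0 0; 0.1 0 0 0 0 0 0"

```text
clock: 26.75
tcp_pos: [0.4921, 0.0962, 0.1948]
orientation: [-0.707, 0.707, 0.002, 0.001]
wrist_force: [0.2, 0.4, -0.7]
finger_gap: 0.0596
```

```bash
python3 go.py 557 324 180
```

```text
clock 26.75 tcp [492.1  96.2 194.8] gap 59.6 F [ 0.2  0.4 -0.7]
turn needed (tool, deg) [0.03 0.02 0.24]
shift needed tool mm [ 64.9  15.  227.8]
```

>>> drive_tool --plan "0.1 3 0 12 0 0 0.2; 0.1 7 0 25 0 0 0; 0.1 11 0 36 0 0 0; 0.1 11 0 38 0 0 0; 0.1 11 0 38 0 0 0; 0.1 11 0 36 0 0 0; 0.1 7 0 25 0 0 0; 0.1 3 0 12 0 0 0"

```text
clock: 27.75
tcp_pos: [0.5554, 0.329, 0.1868]
orientation: [-0.706, 0.708, -0.004, -0.003]
wrist_force: [0.3, -0.4, -0.5]
finger_gap: 0.0598
```

```bash
python3 go.py 557 324 125;python3 snap.py side s7 170 70 100 120;python3 snap.py top t7 120 190 90 100
```

```text
clock 27.75 tcp [555.4 329.  186.8] gap 59.8 F [ 0.3 -0.4 -0.5]
turn needed (tool, deg) [ 0.13 -0.05 -0.58]
shift needed tool mm [ 2.3 61.8 -4.8]
scale 5.0
scale 6.0
```

View pics/s7.png

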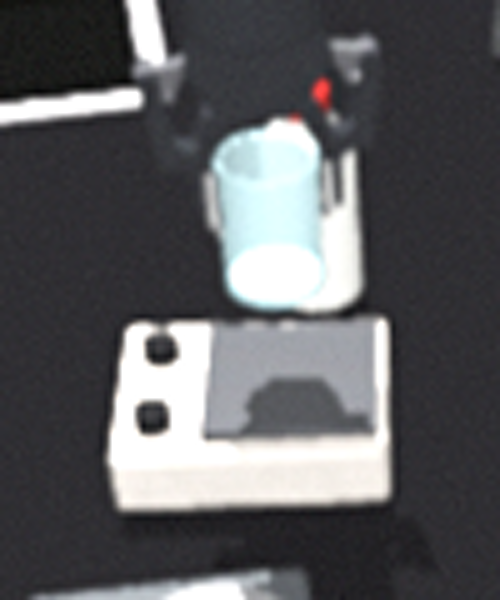

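View pics/t7.png

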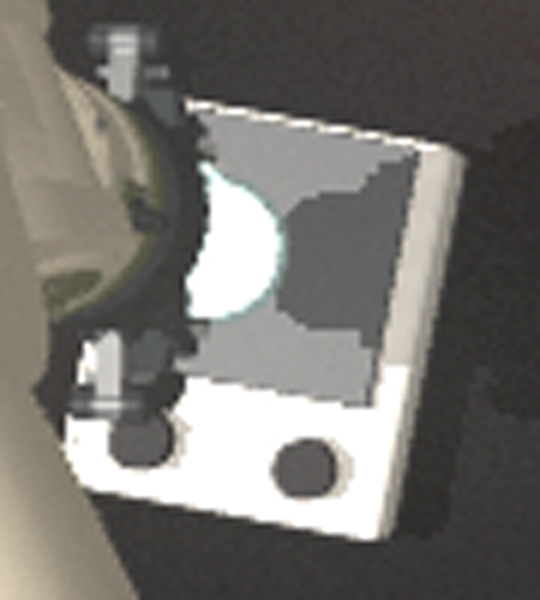

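```bash
python3 - <<'E'
from h import *
W=np.array([ray('side',170+(x+.5)/5-.5,70+(y+.5)/5-.5,.055)[:2] for x,y in [(376,433),(207,437),(213,321),(372,319)]])
print(W.round(4),W.mean(0),np.linalg.norm(W-np.roll(W,-1,0),axis=1))
E
```

```text
[[0.6007 0.2527]
 [0.4994 0.2719]
 [0.5167 0.39  ]
 [0.6187 0.3688]] [0.55888987 0.32085101] [0.10306259 0.11932435 0.10422181 0.11749824]
```

>>> drive_tool --plan "0.1 2 3 -5 0.1 0 -0.6; 0.1 0 10 0 0 0 0; 0.1 0 20 0 0 0 0; 0.1 0 15 0 0 0 0; 0.1 0 6 0 0 0 0; 0.1 0 0 0 0 0 0; 0.1 0 0 0 0 0 0"

```text
clock: 28.72
tcp_pos: [0.5568, 0.3182, 0.1305]
orientation: [-0.707, 0.708, -0.002, 0.002]
wrist_force: [1.2, 0.4, -0.7]
finger_gap: 0.0597
```

```bash
python3 go.py 557 324 117
```

```text
clock 28.725 tcp [556.8 318.2 130.5] gap 59.7 F [ 1.2  0.4 -0.7]
turn needed (tool, deg) [ 0.09 -0.36  0.02]
shift needed tool mm [ 0.1 13.5  5.8]
```

>>> drive_tool --plan "0.1 1 0 5 0.1 -0.4 0; 0.1 0 3 0 0 0 0; 0.1 0 3 0 0 0 0; 0.1 0 2 0 0 0 0; 0.1 0 1 0 0 0 0; 0.1 0 0 0 0 0 0"

```text
clock: 29.48
tcp_pos: [0.5586, 0.3242, 0.1221]
orientation: [0.708, -0.707, -0.001, -0.0]
wrist_force: [1.5, -0.3, -1.1]
finger_gap: 0.0597
```

```bash
python3 go.py 558 323.5 117
```

```text
clock 29.475 tcp [558.6 324.2 122.1] gap 59.7 F [ 1.5 -0.3 -1.1]
turn needed (tool, deg) [-0.07  0.1   0.14]
shift needed tool mm [-0.7  5.1 -0.7]
```

>>> drive_tool --plan "0.1 -0.5 1.5 -0.6 0 0.1 0.1; 0.1 0 1.2 0 0 0 0; 0.1 0 1 0 0 0 0; 0.1 0 0.7 0 0 0 0; 0.1 0 0.5 0 0 0 0; 0.1 0 0 0 0 0 0"

```text
clock: 30.22
tcp_pos: [0.5582, 0.3235, 0.117]
orientation: [0.708, -0.707, -0.0, -0.0]
wrist_force: [-0.4, 0.0, -1.0]
finger_gap: 0.0595
```

```bash
python3 go.py 558 323.5 117
```

```text
clock 30.225 tcp [558.2 323.5 117. ] gap 59.5 F [-0.4  0.  -1. ]
turn needed (tool, deg) [-0.07 -0.02  0.04]
shift needed tool mm [-0.2  0.   0. ]
```

>>> drive_tool --plan "0.1 0 0.4 0 0 0 0; 0.1 0 0.4 0 0 0 0; 0.1 0 0.4 0 0 0 0; 0.1 0 0 0 0 0 0"

```text
clock: 30.72
tcp_pos: [0.5582, 0.3236, 0.1169]
orientation: [0.708, -0.707, -0.0, -0.001]
wrist_force: [-0.2, -0.9, -0.3]
finger_gap: 0.0595
```

```bash
python3 go.py 558 323.5 117
```

```text
clock 30.725 tcp [558.2 323.6 116.9] gap 59.5 F [-0.2 -0.9 -0.3]
turn needed (tool, deg) [-0.09 -0.01  0.09]
shift needed tool mm [-0.2 -0.1 -0.1]
```

>>> drive_tool --plan "0.1 0 0.8 0 0 0 0; 0.1 0 0 0 0 0 0"

```text
clock: 30.98
tcp_pos: [0.5582, 0.3236, 0.1169]
orientation: [0.708, -0.707, -0.001, -0.001]
wrist_force: [-0.4, -0.3, -1.1]
finger_gap: 0.0598
```

```bash
python3 go.py 558 323.5 117
```

```text
clock 30.975 tcp [558.2 323.6 116.9] gap 59.8 F [-0.4 -0.3 -1.1]
turn needed (tool, deg) [-0.1  -0.01  0.12]
shift needed tool mm [-0.2 -0.1 -0.1]
```

>>> drive_tool --plan "0.1 0 1.2 0 0 0 0"

```text
clock: 31.1
tcp_pos: [0.5582, 0.3237, 0.1168]
orientation: [0.708, -0.706, -0.001, -0.001]
wrist_force: [-3.6, -2.4, 13.0]
finger_gap: 0.0597
```

```bash
python3 go.py 558 323.5 117; python3 snap.py side s8 170 70 100 120
```

```text
clock 31.1 tcp [558.2 323.7 116.8] gap 59.7 F [-3.6 -2.4 13. ]
turn needed (tool, deg) [-0.11 -0.01  0.15]
shift needed tool mm [-0.2 -0.2 -0.2]
scale 5.0
```

View pics/s8.png

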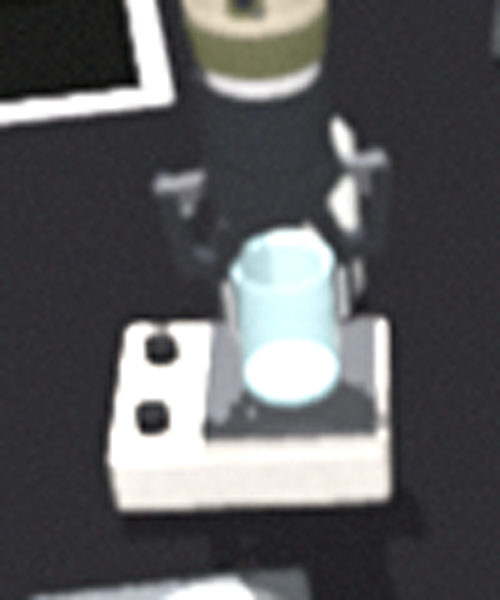

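Contact confirmed (13 N at the end of that step). I relax to the measured pose, then release.

>>> drive_tool --plan "0.1 0 0 0 0 0 0; 0.1 0 0 0 0 0 0; 0.45 0 0 0 0 0 0; 0.6 0 0 0 0 0 0; 1 0 0 0 0 0 0; 1 0 0 0 0 0 0; 1 0 -5 0 0 0 0; 1 0 -15 0 0 0 0"

```text
clock: 32.15
tcp_pos: [0.5577, 0.3233, 0.1354]
orientation: [0.707, -0.707, 0.0, -0.0]
wrist_force: [0.1, -0.3, -0.2]
finger_gap: 0.0852
```

```bash
python3 go.py 565 -315.5 290
```

```text
clock 32.15 tcp [557.7 323.3 135.4] gap 85.2 F [ 0.1 -0.3 -0.2]
turn needed (tool, deg) [-0.06 -0.02  0.01]
shift needed tool mm [   7.5 -155.2 -638.7]
```

>>> drive_tool --plan "1 0 -30 0 0 0 0; 1 0 -45 0 0 0 0; 1 0 -45 -10 0 0 0; 1 0 -15 -35 0 0 0; 1 1 0 -52 0 0 0; 1 1 0 -55 0 0 0; 1 1 0 -55 0 0 0; 1 1 0 -55 0 0 0"

```text
clock: 33.15
tcp_pos: [0.5642, 0.0587, 0.2869]
orientation: [0.709, -0.706, -0.009, -0.003]
wrist_force: [0.8, -0.9, 0.8]
finger_gap: 0.0852
```

```bash
python3 go.py 564.5 -316 200; python3 snap.py top t8 120 190 90 100;python3 - <<'E'
from h import *
W=cloud('top',np.load('last_top.npy'))
from scipy.optimize import least_squares
m=(abs(W[...,2]-.14)<.003)&(np.hypot(W[...,0]-.558,W[...,1]-.3235)<.05)
q=W[m][:,:2].astype(np.float32); print(m.sum(),cv2.minEnclosingCircle(q),least_squares(lambda p:np.hypot(*(q-p[:2]).T)-.0285,[.558,.323]).x)
E
```

```text
clock 33.15 tcp [564.2  58.7 286.9] gap 85.2 F [ 0.8 -0.9  0.8]
turn needed (tool, deg) [-0.23  0.49  0.98]
shift needed tool mm [  -4.3   85.3 -375. ]
scale 6.0
105 ((0.5587703585624695, 0.32455354928970337), 0.030148113146424294) [0.55900944 0.32436337]
```

View pics/t8.png

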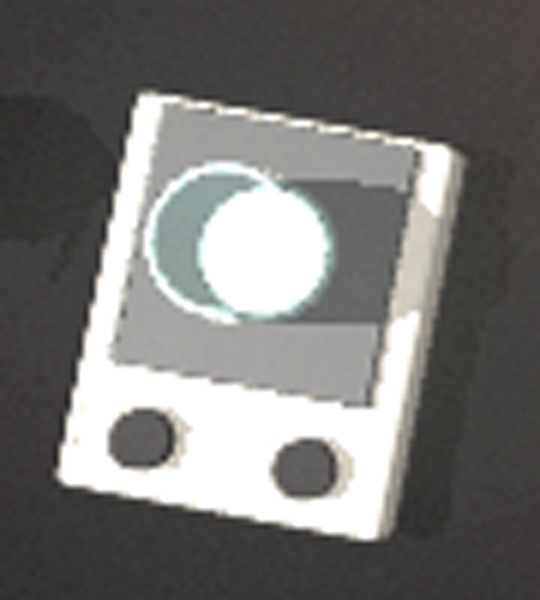

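The beaker stands upright on the stirrer plate, within about 1.5 mm of centre. Now the jar.

>>> drive_tool --plan "1 -1 0 -55 -0.2 0.5 1; 1 0 0 -55 0 0 0; 1 0 0 -55 0 0 0; 1 0 0 -55 0 0 0; 1 0 0 -55 0 0 0; 1 0 0 -45 0 0 0; 1 0 0 -30 0 0 0; 1 0 0 -12 0 0 0"

```text
clock: 34.2
tcp_pos: [0.5622, -0.3213, 0.2995]
orientation: [-0.704, 0.71, 0.002, 0.007]
wrist_force: [0.1, 0.3, 0.2]
finger_gap: 0.0854
```

```bash
python3 go.py 564 -316 140
```

```text
clock 34.2 tcp [ 562.2 -321.3  299.5] gap 85.4 F [0.1 0.3 0.2]
turn needed (tool, deg) [ 0.49 -0.46  0.72]
shift needed tool mm [ -0.2 159.5   6.6]
```

>>> drive_tool --plan "1 0 20 5 0.5 -0.5 0.7; 1 0 35 0 0 0 0; 1 0 40 0 0 0 0; 1 0 35 0 0 0 0; 1 0 20 0 0 0 0; 1 0 5 0 0 0 0; 1 0 0 0 0 0 0; 1 0 0 0 0 0 0"

```text
clock: 35.2
tcp_pos: [0.5627, -0.3023, 0.137]
orientation: [0.71, -0.704, -0.003, 0.006]
wrist_force: [-0.7, 0.2, 0.4]
finger_gap: 0.0854
```

```bash
python3 go.py 564 -316 70
```

```text
clock 35.2 tcp [ 562.7 -302.3  137. ] gap 85.4 F [-0.7  0.2  0.4]
turn needed (tool, deg) [-0.42  0.78 -0.25]
shift needed tool mm [  1.4  66.9 -14.2]
```

>>> drive_tool --plan "1 1 0 -13 -0.4 0.8 -0.2; 1 0 0 0 0 0 0; 1 0 0 0 0 0 0"

```text
clock: 35.58
tcp_pos: [0.5652, -0.3174, 0.1394]
orientation: [-0.706, 0.708, 0.0, 0.002]
wrist_force: [0.2, 0.3, -0.5]
finger_gap: 0.0852
```

```bash
python3 go.py 564 -316 70
```

```text
clock 35.575 tcp [ 565.2 -317.4  139.4] gap 85.2 F [ 0.2  0.3 -0.5]
turn needed (tool, deg) [ 0.17 -0.1   0.17]
shift needed tool mm [-1.4 69.4  1.6]
```

>>> drive_tool --plan "1 -1 5 1.5 0.2 -0.1 0.2; 1 0 15 0 0 0 0; 1 0 20 0 0 0 0; 1 0 15 0 0 0 0; 1 0 8 0 0 0 0; 1 0 3 0 0 0 0; 1 0 0 0 0 0 0"

```text
clock: 36.45
tcp_pos: [0.5633, -0.3151, 0.068]
orientation: [0.708, -0.706, 0.001, 0.001]
wrist_force: [0.1, -0.0, 0.1]
finger_gap: 0.0855
```

```bash
python3 go.py 564 -316 70
```

```text
clock 36.45 tcp [ 563.3 -315.1   68. ] gap 85.5 F [ 0.1 -0.   0.1]
turn needed (tool, deg) [-0.13 -0.   -0.14]
shift needed tool mm [ 0.7 -2.  -0.9]
```

>>> drive_tool --plan "0.4 0.6 -2 -0.8 -0.1 0 -0.1; 0.4 0 0 0 0 0 0; 0.3 0 0 0 0 0 0; 0.2 0 0 0 0 0 0; 0.1 0 0 0 0 0 0; -0.2 0 0 0 0 0 0; -0.2 0 0 0 0 0 0; -0.2 0 0 0 0 0 0"

```text
clock: 37.45
tcp_pos: [0.5649, -0.3168, 0.0723]
orientation: [-0.707, 0.708, 0.001, 0.001]
wrist_force: [-0.2, 0.2, -0.1]
finger_gap: 0.0509
```

```bash
python3 go.py 564 -316 70
```

```text
clock 37.45 tcp [ 564.9 -316.8   72.3] gap 50.9 F [-0.2  0.2 -0.1]
turn needed (tool, deg) [ 0.1  -0.    0.13]
shift needed tool mm [-1.   2.3  0.8]
```

>>> drive_tool --plan "-0.2 0 -4 0 0 0 0; -0.2 0 -10 0 0 0 0; -0.2 0 -25 0 0 0 0; -0.2 0 -40 0 0 0 0; -0.2 0 -45 0 0 0 0; -0.2 0 -45 0 0 0 0; -0.2 0 -30 0 0 0 0; -0.2 0 -12 0 0 0 0"

```text
clock: 38.45
tcp_pos: [0.5634, -0.3155, 0.2912]
orientation: [0.707, -0.707, -0.0, -0.0]
wrist_force: [-0.8, 1.1, -2.0]
finger_gap: 0.0511
```

```bash
python3 go.py 484.5 98 290
```

```text
clock 38.45 tcp [ 563.4 -315.5  291.2] gap 51.1 F [-0.8  1.1 -2. ]
turn needed (tool, deg) [-0.01  0.    0.02]
shift needed tool mm [-78.9   1.3 413.5]
```

>>> drive_tool --plan "-0.2 0 -2 12 0 0 0; -0.2 0 0 25 0 0 0; -0.2 -3 0 35 0 0 0; -0.2 -6 0 38 0 0 0; -0.2 -8 0 38 0 0 0; -0.2 -9 0 38 0 0 0; -0.2 -9 0 38 0 0 0; -0.2 -9 0 38 0 0 0"

```text
clock: 39.45
tcp_pos: [0.5109, -0.035, 0.2828]
orientation: [0.711, -0.703, 0.005, 0.007]
wrist_force: [0.2, 0.3, -0.3]
finger_gap: 0.0511
```

```bash
python3 go.py 484.5 98 290
```

```text
clock 39.45 tcp [510.9 -35.  282.8] gap 51.1 F [ 0.2  0.3 -0.3]
turn needed (tool, deg) [-0.62  0.11 -0.98]
shift needed tool mm [-26.3  -5.3 133.2]
```

>>> drive_tool --plan "-0.2 -5 0 35 -0.6 0.1 -1; -0.2 -6 0 30 0 0 0; -0.2 -6 0 25 0 0 0; -0.2 -5 0 20 0 0 0; -0.2 -3 0 12 0 0 0; -0.2 0 0 0 0 0 0; -0.2 0 0 0 0 0 0"

```text
clock: 40.33
tcp_pos: [0.4721, 0.1012, 0.2747]
orientation: [0.708, -0.706, 0.001, 0.01]
wrist_force: [0.3, 0.0, -1.8]
finger_gap: 0.0511
```

```bash
python3 go.py 484.5 98 120
```

```text
clock 40.325 tcp [472.1 101.2 274.7] gap 51.1 F [ 0.3  0.  -1.8]
turn needed (tool, deg) [-0.16  0.72 -0.92]
shift needed tool mm [ 14.8 154.4  -3.8]
```

>>> drive_tool --plan "-0.2 12 10 -3 -0.2 0.7 -0.9; -0.2 0 25 0 0 0 0; -0.2 0 35 0 0 0 0; -0.2 0 35 0 0 0 0; -0.2 0 25 0 0 0 0; -0.2 0 10 0 0 0 0; -0.2 0 0 0 0 0 0; -0.2 0 0 0 0 0 0"

```text
clock: 41.32
tcp_pos: [0.4881, 0.0925, 0.1318]
orientation: [-0.706, 0.708, -0.002, 0.005]
wrist_force: [1.0, -0.6, -1.5]
finger_gap: 0.0508
```

```bash
python3 go.py 484.5 98 103; python3 snap.py side s9 150 110 120 150
```

```text
clock 41.325 tcp [488.1  92.5 131.8] gap 50.8 F [ 1.  -0.6 -1.5]
turn needed (tool, deg) [ 0.12 -0.58  0.26]
shift needed tool mm [-3.8 28.7  5.6]
scale 4.0
```

View pics/s9.png

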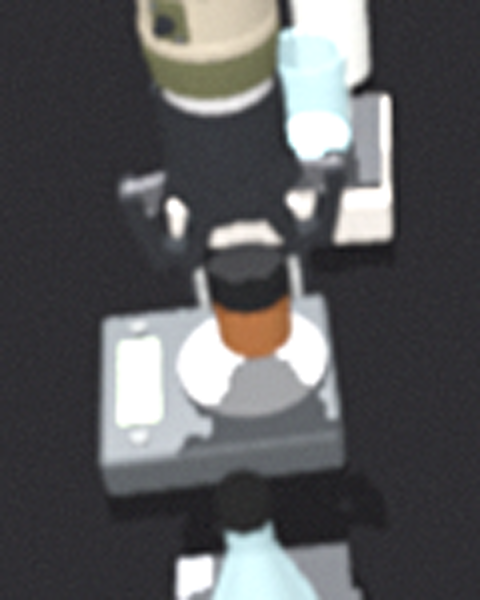

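```bash
python3 - <<'E'
from h import *
print(ray('side',150+254.5/4-.5,110+361/4-.5,.05)); W=cloud('side',np.load('last_side.npy'))
m=(abs(W[...,2]-.05)<.003)&(np.hypot(W[...,0]-.4845,W[...,1]-.099)<.06)
q=W[m][:,:2].astype(np.float32); print(cv2.minEnclosingCircle(q),q.min(0),q.max(0))
E
```

```text
[0.48466942 0.09469782 0.05      ]
((0.48419851064682007, 0.09744846820831299), 0.05093783512711525) [0.43532825 0.04769145] [0.53387254 0.14261164]
```

>>> drive_tool --plan "-0.2 -3.5 0 5.5 0.1 -0.6 0.3; -0.2 0 5 0 0 0 0; -0.2 0 8 0 0 0 0; -0.2 0 5 0 0 0 0; -0.2 0 3 0 0 0 0; -0.2 0 1 0 0 0 0; -0.2 0 0 0 0 0 0"

```text
clock: 42.25
tcp_pos: [0.4855, 0.0987, 0.1098]
orientation: [-0.707, 0.707, 0.001, 0.0]
wrist_force: [0.8, -0.8, -1.0]
finger_gap: 0.0507
```

```bash
python3 go.py 484.5 98 102.5
```

```text
clock 42.25 tcp [485.5  98.7 109.8] gap 50.7 F [ 0.8 -0.8 -1. ]
turn needed (tool, deg) [0.01 0.1  0.12]
shift needed tool mm [-1.   7.3 -0.7]
```

>>> drive_tool --plan "-0.2 -0.8 2 -0.8 0 0.1 0.1; -0.2 0 2 0 0 0 0; -0.2 0 1.2 0 0 0 0; -0.2 0 1 0 0 0 0; -0.2 0 0.6 0 0 0 0; -0.2 0 0 0 0 0 0"

```text
clock: 43.0
tcp_pos: [0.485, 0.0978, 0.1029]
orientation: [-0.707, 0.707, 0.0, 0.0]
wrist_force: [-0.5, -0.3, -1.6]
finger_gap: 0.051
```

```bash
python3 go.py 484.5 98 102.5
```

```text
clock 43.0 tcp [485.   97.8 102.9] gap 51.0 F [-0.5 -0.3 -1.6]
turn needed (tool, deg) [ 0.   -0.01  0.06]
shift needed tool mm [-0.5  0.4  0.2]
```

>>> drive_tool --plan "-0.2 0 0.6 0 0 0 0; -0.2 0 0.4 0 0 0 0; -0.2 0 0.4 0 0 0 0"

```text
clock: 43.38
tcp_pos: [0.4851, 0.0979, 0.1023]
orientation: [0.707, -0.707, -0.001, -0.001]
wrist_force: [-2.1, 0.3, 5.4]
finger_gap: 0.0509
```

```bash
python3 go.py 484.5 98 102.5
```

```text
clock 43.375 tcp [485.1  97.9 102.3] gap 50.9 F [-2.1  0.3  5.4]
turn needed (tool, deg) [-0.   -0.    0.09]
shift needed tool mm [-0.6 -0.2  0.1]
```

Contact; relax, open, retreat upward.

>>> drive_tool --plan "-0.2 0 0 0 0 0 0; 0.3 0 0 0 0 0 0; 0.5 0 0 0 0 0 0; 1 0 0 0 0 0 0; 1 0 0 0 0 0 0; 1 0 -10 0 0 0 0; 1 0 -25 0 0 0 0; 1 0 -40 0 0 0 0"

```text
clock: 44.38
tcp_pos: [0.4831, 0.0977, 0.177]
orientation: [-0.707, 0.707, -0.002, -0.001]
wrist_force: [0.0, -0.7, -0.4]
finger_gap: 0.0854
```

>>> drive_tool --plan "1 0 -45 0 0 0 0; 1 0 -45 0 0 0 0; 1 -15 -30 0 0 0 0; 1 -40 0 0 0 0 0; 1 -40 0 0 0 0 0; 1 -25 0 0 0 0 0; 1 0 0 0 0 0 0; 1 0 0 0 0 0 0"

```text
clock: 45.38
tcp_pos: [0.3629, 0.0978, 0.3104]
orientation: [0.707, -0.707, -0.004, -0.004]
wrist_force: [0.5, -0.3, -0.3]
finger_gap: 0.0856
```

```bash
python3 go.py 484.5 98 102.5; python3 snap.py side s10 0 0 512 384; python3 snap.py top t10 0 0 512 384; python3 - <<'E'
from h import *
for n in ['top','side']:
  W=cloud(n,np.load(f'last_{n}.npy'))
  for nm,c,z,r in [('jar',(.485,.098),.11,.045),('stopper',(.467,-.122),.18,.04),('rim',(.558,.3235),.14,.05)]:
    m=(abs(W[...,2]-z)<.003)&(np.hypot(W[...,0]-c[0],W[...,1]-c[1])<r)
    q=W[m][:,:2].astype(np.float32); print(n,nm,m.sum(),cv2.minEnclosingCircle(q) if m.sum()>4 else '')
E
```

```text
clock 45.375 tcp [362.9  97.8 310.4] gap 85.6 F [ 0.5 -0.3 -0.3]
turn needed (tool, deg) [-0.02 -0.03  0.7 ]
shift needed tool mm [1.191e+02 2.093e+02 2.000e-01]
scale 1.5625
scale 1.5625
top jar 312 ((0.485778272151947, 0.09940427541732788), 0.025940097868442535)
top stopper 119 ((0.46668127179145813, -0.12081032991409302), 0.013972668908536434)
top rim 95 ((0.5587034225463867, 0.3248220980167389), 0.030133409425616264)
side jar 215 ((0.48672863841056824, 0.09849013388156891), 0.027272576466202736)
side stopper 113 ((0.46627914905548096, -0.12295126169919968), 0.014037612825632095)
side rim 58 ((0.5587732791900635, 0.32261499762535095), 0.03118542581796646)
```

View pics/s10.png

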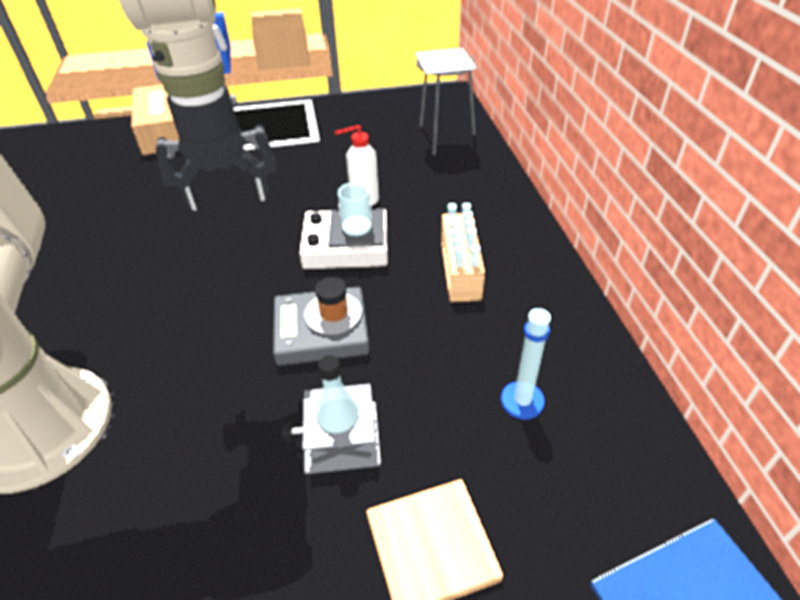

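View pics/t10.png

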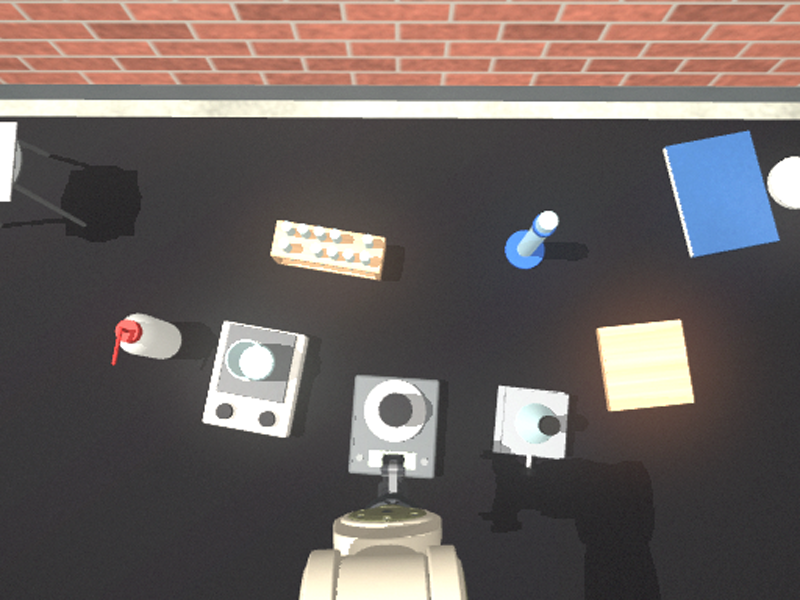

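All three vessels stand upright and centred (side view: flask 337,405; jar 332,300; beaker 355,210). The bystanders have not moved and the gripper is clear of everything.

```bash
python3 -c "
from workcell import job
print(job.hand_in())"
```

```text
the job is handed in; nothing more can be done
None
```

The job is done and handed in: flask on the lab jack, beaker on the stirrer's plate and jar on the balance pan. The last pictures show all three upright, let go, and within about 1–2 mm of the middle of their stations.

- **Order:** I parked the jar on the wooden board, then moved the flask, then the beaker, then took the jar from the board to the balance. No vessel touched the bare bench.
- **Time and forces:** it took about 45 s of the 118 s allowed. The highest wrist force I read was about 13 N, a brief press while confirming the beaker had touched the plate; the jar's set-down on the pan read about 5 N.
- **Final state:** the gripper was open and well clear of everything. By eye, the tube rack, measuring cylinder and wash bottle had not moved; I did not re-measure them.
- **Disagreement:** the two cameras differ by 1–2 mm, mostly in y, which is within the stated calibration, so I aimed at positions between them. My rougher reading of the stirrer plate from the side view was about 4 mm off the top view in y. I weighted the top view more there, and the top view puts the beaker about 1.5 mm from the plate's centre.

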